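Pack the carry crate with good preserves

ROBOT

A 6-joint arm with a two-finger parallel gripper is mounted at the origin on the work surface. World frame = base frame: x ahead of the robot, y to its left, z up, the work surface at z = 0. Lengths are in m, angles in rad, forces in N, time in s.
With the tool pointing down it reaches from about 0.25 to 0.775 m from the base axis. Payload 4 kg.
Tool frame: the origin (TCP) lies midway between the tips of the shut fingers; the grasp point (between the pads) lies 19 mm behind it (robot.hold_point_z is the distance from the TCP to the grasp point, in m); z points along the fingers, y is the line along which they close (so a half turn about z gives the same grasp; the last joint's range is limited). The gripper opens to 94 mm and grips with 3 to 60 N. Pads are 16 mm wide; open, the fingers measure 119 mm over their backs; the gripper's body (75 mm by 177 mm) begins 78 mm behind the grasp point.
Start: joints at [1.138, 0.087, 1.371, -0, 1.684, -0.103], TCP at [0.178, 0.52, 0.206] pointing down, gripper open.
Joint ranges: [-3.1, 3.1], [-0.76, 2.03], [0.27, 2.55], [-1.08, 4.22], [0.17, 2.65], [-2.57, 2.57]. Speed limits (rad/s): [2.79, 2.79, 3.14, 3.14, 3.14, 3.14].

INTERFACE

Orientations are given as [roll, pitch, yaw] about the fixed x, y, z axes, in that order (R = Rz(yaw) Ry(pitch) Rx(roll)).
In Python, from bench import readout, imaging, robot gives the robot as it stands.
- The arm moves only by the tool carry_out, never from a script. Its argument "motion" is text: rows parted by semicolons, each of 7 numbers parted by spaces: the shift along the tool's x, y, z each as a share of 200 mm, from -1 to 1, then the turn, a rotation vector about the tool's x, y, z each as a share of 120 degrees, from -1 to 1, then the opening, from 0 (shut) to 1 (fully open). A call has 1 to 12 rows; each row shifts and turns the commanded pose from where the row before left it, along the tool's axes as they then stand; what a row does not reach is not made up. A row lasts 1/8 s, in which the tool goes at most 62.5 mm and 10.7 degrees, less where a joint would pass 70% of its speed; a pose out of reach is approached as far as the arm can. A call with a number of a shift or a turn outside -1 to 1 is refused whole. A call with a gripper value outside its range is refused whole. The fingers move at their own pace and stop on an object; the grip force is fixed at half the most. Time passes only in rows, so rows that do not move let the fingers close. It gives the time, the measured TCP pose, the force, the opening and the grip force at its end, in the units of the state.
- readout.get_obs(): the state, without advancing time (a new reading comes with each control period).
- imaging.snapshot(name): name is "side" or "top"; returns a dict with "pixels" (384x512x3 uint8, red, green, blue), "fx", "fy", "cx", "cy" (pixels), "dist_coeffs" ([k1, k2, p1, p2, k3] as OpenCV has them; the pictures are not rectified), "R" (3x3) and "t" (3): a world point X has camera coordinates R X + t. Camera axes: x right, y down, z forward; pixel columns grow to the right and rows downward; lengths in m; the calibration is good to about 2 mm. A picture is of the moment at which its call begins. There is no depth.
- robot.close_job(): hands the job in; it is judged then, once.
The state is a dict: "time": time; "joint_positions": joint angles; "qvel": joint speeds; "joint_torque": joint torques, N m; "tool_pos": TCP position; "ee_rot": TCP orientation; "wrist_force": force on the tool from outside, world axes, zero at the start; "wrist_torque": the same for the moment, N m; "width": finger opening in m; "finger_force": force on a finger pad.
Only numpy, scipy, OpenCV 4.12 (cv2) and the standard library are available. Lean on these libraries where they do the work, as an engineer would, in place of code of your own. Each camera call takes 0.05 s, during which the arm holds its last target. There are 200 camera calls.

TASK

Pack the wooden carry crate for the kitchen: put the four good jars in it, each standing upright on the mat of its own lid colour, set down gently rather than dropped. The two jars with black tape crossed over the lid have spoiled: leave them standing where they are.

Things in the scene. Friction and masses are not known exactly. Their poses are not given: they have to be found in the camera images.
- jar_red: Good jar: upright glass jar of dark red jam with a plain red lid (no tape). Round, 54 mm diameter, 80 mm tall, about 0.22 kg; the lid is its top 15 mm. Its origin is the centre of its underside, z up. Around every jar at the start at least 35 mm of table is free.
- jar_yellow: Good jar: upright glass jar of amber apricots with a plain yellow lid (no tape). Round, 54 mm diameter, 80 mm tall, about 0.22 kg; the lid is its top 15 mm. Its origin is the centre of its underside, z up. Around every jar at the start at least 35 mm of table is free.
- jar_green: Good jar: upright glass jar of olive gherkins with a plain green lid (no tape). Round, 54 mm diameter, 80 mm tall, about 0.22 kg; the lid is its top 15 mm. Its origin is the centre of its underside, z up. Around every jar at the start at least 35 mm of table is free.
- jar_blue: Good jar: upright glass jar of dark purple berries with a plain blue lid (no tape). Round, 54 mm diameter, 80 mm tall, about 0.22 kg; the lid is its top 15 mm. Its origin is the centre of its underside, z up. Around every jar at the start at least 35 mm of table is free.
- mat_red: Flat red mat, 70 x 70 x 3 mm, fixed on the floor of the crate compartment that is for the red jar. Origin: centre of its underside (its top is 3 mm higher) and centre of the compartment; x and y axes run along the walls. Crate: pale wood, fixed, 186 x 186 mm, 50 mm high, 2 x 2 compartments 81 x 81 mm inside, 8 mm walls and dividers.
- mat_yellow: Flat yellow mat, 70 x 70 x 3 mm, fixed on the floor of the crate compartment that is for the yellow jar. Origin: centre of its underside (its top is 3 mm higher) and centre of the compartment; x and y axes run along the walls. Which compartment of the crate it is varies.
- mat_green: Flat green mat, 70 x 70 x 3 mm, fixed on the floor of the crate compartment that is for the green jar. Origin: centre of its underside (its top is 3 mm higher) and centre of the compartment; x and y axes run along the walls. Which compartment of the crate it is varies.
- mat_blue: Flat blue mat, 70 x 70 x 3 mm, fixed on the floor of the crate compartment that is for the blue jar. Origin: centre of its underside (its top is 3 mm higher) and centre of the compartment; x and y axes run along the walls. Which compartment of the crate it is varies.
- bad_red: Spoiled jar: same size and red lid as the good red jar, but with a cross of black tape over the lid. Its origin is the centre of its underside. It stays where it stands.
- bad_green: Spoiled jar: same size and green lid as the good green jar, but with a cross of black tape over the lid. Its origin is the centre of its underside. It stays where it stands.
There are look-alikes about, which are no part of the job. Of the things like the jar_yellow, leave any that is pink; of the rest the smaller one is meant.

How it is judged:
By the outcome, as a careful person would: the job done as asked, in the order asked, and still so for the second after the job is handed in, with the robot touching nothing.
It also fails if it takes over 109 s, if anything falls off the work surface, if the arm or the gripper's body presses on something with over 40 N, if the wrist force passes 120 N, or if a joint passes its speed limit or range.

## Working session

There is one attempt and no reset: what is moved stays moved. The work goes in short steps, Python scripts to look and compute and a tool call to move; the robot and the scene stay as the last step left them, time stands still between calls to the robot, and variables do not carry over. Pictures are saved under pics/ and viewed, at most 14 in all, crops included, and the job is handed in when it is done.

Besides the shell and the picture viewer there is one more tool, called after "Request:" in YAML: its name, and indented under it one key for each argument. carry_out: Moves the arm, as the interface text tells. Its arguments: {"type":"object","properties":{"motion":{"type":"string"}},"required":["motion"]}

```bash
mkdir -p pics; python3 - <<'E'
from bench import readout, imaging, robot
import cv2,pickle
o=readout.get_obs(); print({k:o[k] for k in('time','tool_pos','ee_rot','width')}, robot.hold_point_z)
d={}
for n in('top','side'):
    s=imaging.snapshot(n); d[n]=s
    print(n,s['fx'],s['cx'],s['cy'],s['dist_coeffs'],s['R'],s['t'])
    cv2.imwrite(f'pics/{n}0.png',cv2.resize(s['pixels'][:,:,::-1],(800,600),interpolation=cv2.INTER_CUBIC))
pickle.dump(d,open('s0.pkl','wb'))
E
```

```text
{'time': 0.0, 'tool_pos': array([0.17790239, 0.51986748, 0.20431707]), 'ee_rot': array([-3.13943718e+00, -2.05913130e-04,  2.81176149e+00]), 'width': 0.09383971217387252} 0.0188
top 397.72966245854906 253.65480190739686 195.6616668992473 [-0.04428439  0.          0.          0.          0.        ] [[ 0.01951331 -0.99936026 -0.0299718 ]
 [-0.99803247 -0.01768331 -0.06015382]
 [ 0.05958534  0.03108663 -0.99773905]] [-0.00242831  0.56400805  0.96277119]
side 353.8674406624376 254.4206509841956 191.81679769200997 [0.01577301 0.         0.         0.         0.        ] [[ 0.86422906 -0.50296825  0.01144858]
 [-0.29196475 -0.51994303 -0.80275515]
 [ 0.40971296  0.69042175 -0.59619888]] [-0.48315695  0.18164566  0.60515525]
```

View pics/top0.png

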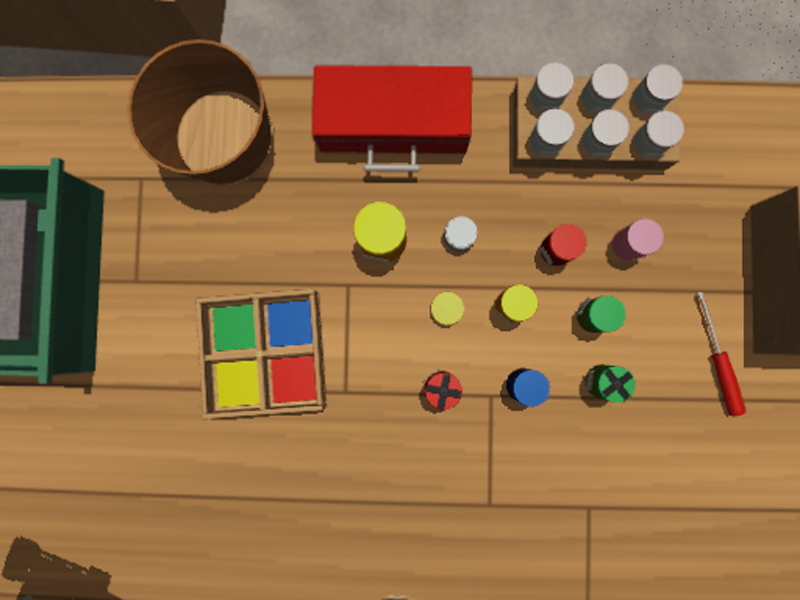

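View pics/side0.png

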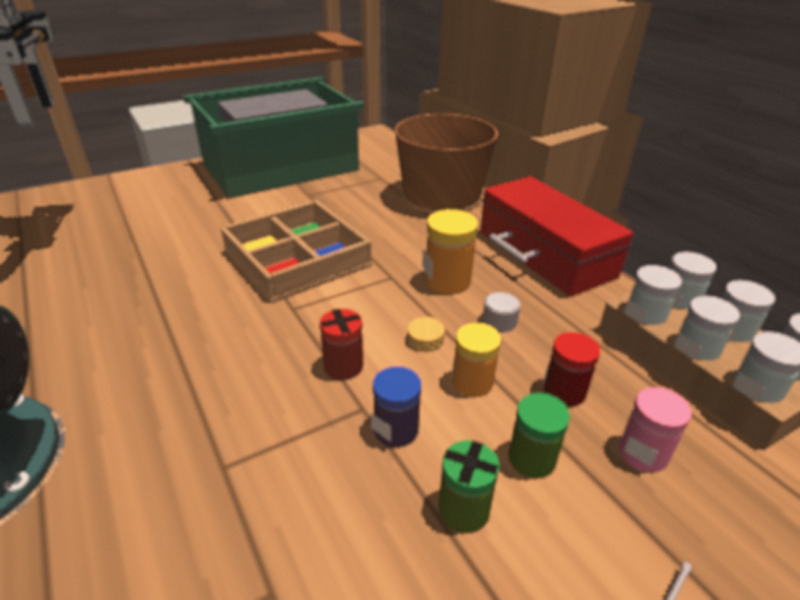

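Top view: the good candidates are red (568,243), yellow (519,303), green (606,314) and blue (529,388). Things that could be mistaken for them:
- Taped red (444,391) and taped green (616,384).
- Large yellow jar (380,229), flat yellow disc (447,309) and pink jar (645,238).

For yellow I choose (519,303): it is the smaller jar that isn't pink, and it has the stated jar height in the side view. Next I'll check with close crops.

```bash
cat > h.py <<'E'
import cv2,pickle,numpy as np
def crop(img,x0,y0,w,h,W,H,step=10):
    c=cv2.resize(img[y0:y0+h,x0:x0+w,::-1],(W,H),interpolation=cv2.INTER_CUBIC)
    for x in range(-(-x0//step)*step,x0+w,step):
        X=int((x-x0+.5)*W/w); cv2.line(c,(X,0),(X,6),(255,255,255),1)
        if x%(2*step)==0: cv2.putText(c,str(x),(X-8,16),0,.33,(255,255,255),1)
    for y in range(-(-y0//step)*step,y0+h,step):
        Y=int((y-y0+.5)*H/h); cv2.line(c,(0,Y),(6,Y),(255,255,255),1); cv2.putText(c,str(y),(8,Y+4),0,.33,(255,255,255),1)
    return c
def ray(s,uv):
    K=np.array([[s['fx'],0,s['cx']],[0,s['fy'],s['cy']],[0,0,1]])
    n=cv2.undistortPoints(np.array([[uv]],float),K,np.array(s['dist_coeffs']))[0,0]
    R=np.array(s['R']);t=np.array(s['t']); d=R.T@np.array([n[0],n[1],1]); return -R.T@t,d/np.linalg.norm(d)
def tri(*sv):
    A=0;b=0;P=[ray(s,uv) for s,uv in sv]
    for c,d in P:
        M=np.eye(3)-np.outer(d,d);A=A+M;b=b+M@c
    X=np.linalg.solve(A,b)
    return X,[np.linalg.norm((np.eye(3)-np.outer(d,d))@(X-c)) for c,d in P]
def atz(s,uv,z):
    c,d=ray(s,uv); return c+d*(z-c[2])/d[2]
E
python3 - <<'E'
from h import *
d=pickle.load(open('s0.pkl','rb'));T=d['top']['pixels'];S=d['side']['pixels']
cv2.imwrite('pics/jars_top.png',crop(T,260,130,180,135,800,600))
cv2.imwrite('pics/jars_side.png',crop(S,195,190,260,195,800,600))
cv2.imwrite('pics/crate.png',np.vstack([crop(T,118,178,100,98//1,600,300*98//98)if 0 else crop(T,120,180,96,48*2,576,576)]))
cv2.imwrite('pics/crate_s.png',crop(S,136,124,108,72,800,533))
E
```

```text
(no output)
```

View pics/jars_top.png

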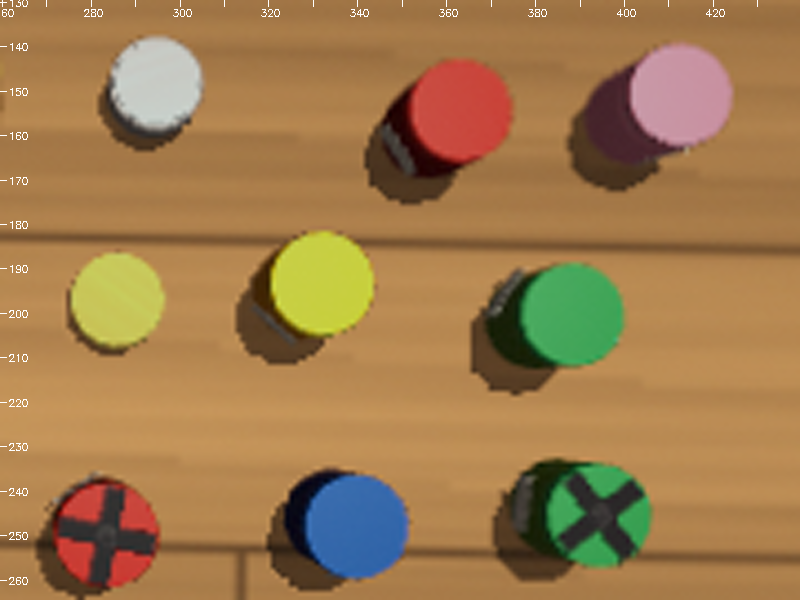

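View pics/jars_side.png

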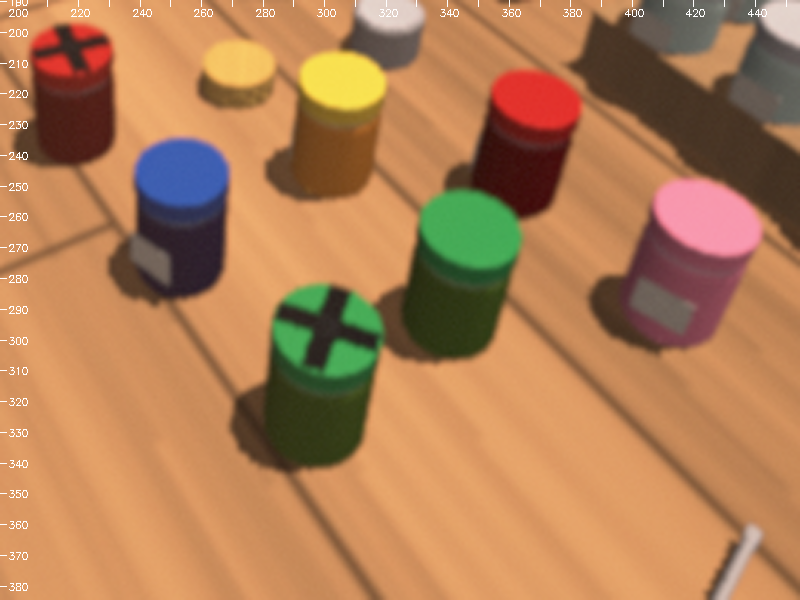

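View pics/crate.png

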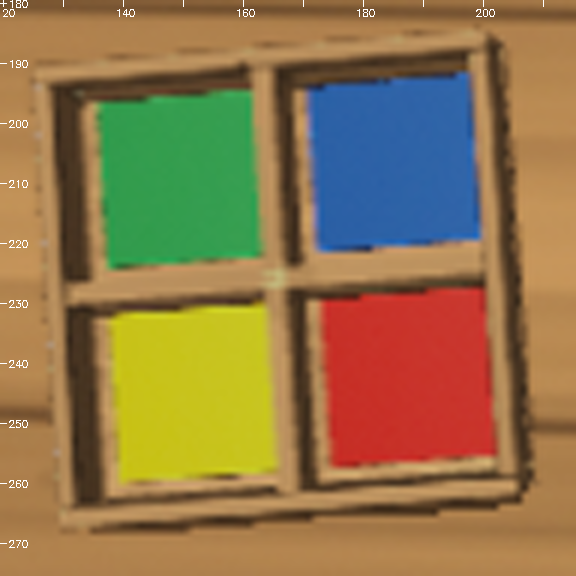

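View pics/crate_s.png

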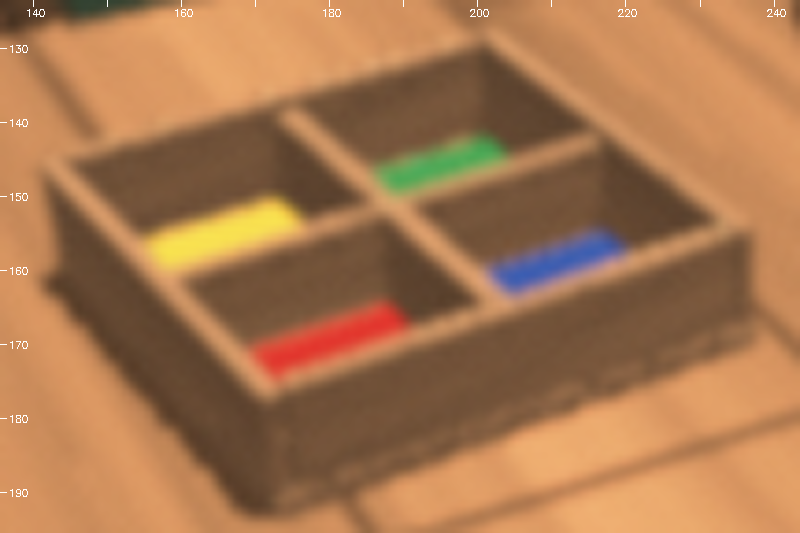

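The crops confirm the plain red, yellow, green and blue jars and the two taped ones. The disc is flat. Mats in the top view: green top-left, blue top-right, yellow bottom-left, red bottom-right.

```bash
python3 - <<'E'
from h import *
np.set_printoptions(precision=4,suppress=True)
d=pickle.load(open('s0.pkl','rb'));T=d['top'];S=d['side']
J=dict(red=((461,111),(536,100)),yellow=((323,283),(342,81)),green=((573,315),(470,229)),blue=((357,525),(182,173)),badred=((107,534),(72,49)),badgreen=((600,516),(328,331)),pink=((681,95),(706,218)))
for k,(a,b) in J.items():
    ua=np.array(a)/4.4444+[259.5,129.5]; ub=np.array(b)/3.0769+[194.5,189.5]
    X,r=tri((T,ua),(S,ub)); print(k,X,np.round(r,4), atz(T,ua,.08))
C=dict(tl=((38,75),(487,38)),tr=((497,35),(748,230)),br=((522,490),(268,395)),bl=((62,525),(48,160)),c=((275,278),(397,208)))
for k,(a,b) in C.items():
    ua=np.array(a)/6+[119.5,179.5]; ub=np.array(b)/7.407+[135.5,123.5]
    X,r=tri((T,ua),(S,ub)); print(k,X,np.round(r,4),atz(T,ua,.05))
for k,a in dict(green=(181,180),blue=(393,160),yellow=(193,393),red=(410,378)).items():
    print(k,atz(T,np.array(a)/6+[119.5,179.5],.006))
# mat corner triangulation where visible: green top/back corner? big yellow jar
X,r=tri((T,np.array([380,229])/1.5625-.5),(S,np.array([452,228])/1.5625-.5));print('bigY',X,r)
X,r=tri((T,np.array([118,300])/4.4444+[259.5,129.5]),(S,np.array([239,65])/3.0769+[194.5,189.5]));print('disc',X,r)
E
```

```text
red [ 0.6609 -0.2464  0.0754] [0.0003 0.0003] [ 0.6599 -0.2451  0.08  ]
yellow [ 0.5692 -0.1747  0.0756] [0.0002 0.0002] [ 0.5691 -0.1741  0.08  ]
green [ 0.5554 -0.3047  0.0753] [0.0003 0.0003] [ 0.5548 -0.303   0.08  ]
blue [ 0.4444 -0.1934  0.0744] [0.0004 0.0004] [ 0.4451 -0.1926  0.08  ]
badred [ 0.4375 -0.0648  0.0758] [0.0001 0.0001] [ 0.4379 -0.0646  0.08  ]
badgreen [ 0.452  -0.3191  0.0741] [0.0004 0.0004] [ 0.452 -0.317  0.08 ]
pink [ 0.6712 -0.3612  0.0754] [0. 0.] [ 0.6703 -0.3595  0.08  ]
tl [0.5654 0.3187 0.0433] [0.0005 0.0005] [0.5654 0.3161 0.05  ]
tr [0.5835 0.1315 0.0478] [0.0014 0.0014] [0.5846 0.1305 0.05  ]
br [0.404  0.1162 0.0474] [0.0003 0.0003] [0.4046 0.1158 0.05  ]
bl [0.3862 0.3008 0.046 ] [0.0008 0.0008] [0.3859 0.2998 0.05  ]
c [0.4864 0.2193 0.0393] [0.0007 0.0007] [0.486  0.2169 0.05  ]
green [0.5251 0.2691 0.006 ]
blue [0.5352 0.1798 0.006 ]
yellow [0.4365 0.2611 0.006 ]
red [0.4449 0.1701 0.006 ]
bigY [0.6717 0.0328 0.0986] [np.float64(9.767446526986194e-05), np.float64(9.767446526999937e-05)]
disc [ 0.5621 -0.0717  0.0169] [np.float64(5.157852770736297e-05), np.float64(5.1578527707241e-05)]
```

Request:
carry_out:
  motion: "0 0 0 0 0 -0.0788 0.8; 0 0 0 0 0 -0.0788 0.8; -0.1 -0.25 0 0 0 0 0.8; -0.1 -0.25 0 0 0 0 0.8; -0.1 -0.25 0 0 0 0 0.8; -0.1 -0.25 0 0 0 0 0.8; -0.1 -0.25 0 0 0 0 0.8; -0.1 -0.25 0 0 0 0 0.8; -0.1 -0.25 0 0 0 0 0.8; -0.1 -0.25 0 0 0 0 0.8; -0.1 -0.25 0 0 0 0 0.8; -0.1 -0.25 0 0 0 0 0.8"

```text
time: 1.6
tool_pos: [0.3784, 0.0187, 0.2052]
ee_rot: [3.141, 0.0, -3.142]
wrist_force: [0.3, 0.1, 0.0]
width: 0.0753
finger_force: 0.0
```

Request:
carry_out:
  motion: "-0.067 -0.212 0 0 0 0 0.8; -0.067 -0.212 0 0 0 0 0.8; -0.067 -0.212 0 0 0 0 0.8; -0.067 -0.212 0 0 0 0 0.8; -0.067 -0.212 0 0 0 0 0.8; 0 0 0.2 0 0 0 0.8; 0 0 0.2 0 0 0 0.8; 0 0 0.1 0 0 0 0.8; 0 0 0 0 0 0 0.8"

```text
time: 2.72
tool_pos: [0.4437, -0.1907, 0.103]
ee_rot: [3.139, -0.005, -3.141]
wrist_force: [-0.6, -0.1, 1.1]
width: 0.0753
finger_force: 0.0
```

```bash
python3 - <<'E'
from h import *
from bench import imaging,readout
T=imaging.snapshot('top')['pixels'];S=imaging.snapshot('side')['pixels']
cv2.imwrite('pics/b1.png',np.hstack([crop(T,290,190,100,100,400,400),crop(S,195,140,110,110,400,400)]))
print(readout.get_obs()['tool_pos'])
E
```

```text
[ 0.44554557 -0.1916461   0.10597489]
```

View pics/b1.png

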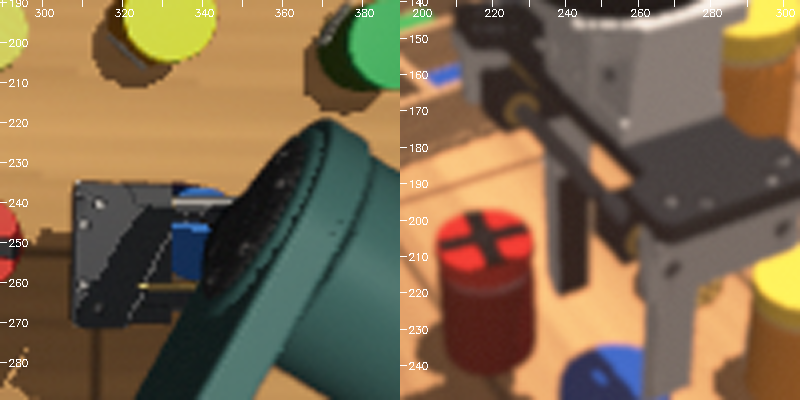

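The gripper straddles the blue jar: lid near side (254,246), fingers either side at (243,218) and (272,250). I'll lower and grip.

Request:
carry_out:
  motion: "0 0 0.12 0 0 0 0.8; 0 0 0.12 0 0 0 0.8; 0 0 0 0 0 0 0.8; 0 0 0 0 0 0 0.3; 0 0 0 0 0 0 0.3; 0 0 0 0 0 0 0.3; 0 0 0 0 0 0 0.3; 0 0 0 0 0 0 0.3"

```text
time: 3.82
tool_pos: [0.4463, -0.1923, 0.059]
ee_rot: [-3.14, 0.003, -3.141]
wrist_force: [0.7, -0.4, 6.2]
width: 0.0535
finger_force: 30.0
```

Request:
carry_out:
  motion: "0 0 -0.1 0 0 0 0.3; 0 0 -0.25 0 0 0 0.3; 0 0 -0.3 0 0 0 0.3; -0.056 0.232 0 0 0 0 0.3; -0.056 0.232 0 0 0 0 0.3; -0.056 0.232 0 0 0 0 0.3; -0.056 0.232 0 0 0 0 0.3; -0.056 0.232 0 0 0 0 0.3; -0.056 0.232 0 0 0 0 0.3; -0.056 0.232 0 0 0 0 0.3; -0.056 0.232 0 0 0 0 0.3; 0 0 0 0 0 0 0.3"

```text
time: 5.32
tool_pos: [0.5338, 0.1827, 0.1851]
ee_rot: [3.141, -0.004, -3.137]
wrist_force: [0.1, -1.2, -3.6]
width: 0.0535
finger_force: 30.0
```

```bash
cat > av.py <<'E'
import sys
from h import *
from bench import imaging,readout
o=readout.get_obs();print(o['tool_pos'],o['width'],o['finger_force'],o['wrist_force'],o['time'])
E
python3 av.py
```

```text
[0.53381162 0.18265963 0.18511887] 0.05349878409842093 29.990423619747162 [ 0.07219075 -1.21098107 -3.5650328 ] 5.325
```

Request:
carry_out:
  motion: "0 0 0.15 0 0 0 0.3; 0 0 0.15 0 0 0 0.3; 0 0 0.15 0 0 0 0.3; 0 0 0.075 0 0 0 0.3; 0 0 0 0 0 0 0.3"

```text
time: 5.95
tool_pos: [0.5336, 0.1789, 0.0808]
ee_rot: [-3.141, -0.004, 3.141]
wrist_force: [-0.0, 0.0, -2.4]
width: 0.0535
finger_force: 30.0
```

```bash
python3 av.py; python3 - <<'E'
from h import *
from bench import imaging
T=imaging.snapshot('top')['pixels'];S=imaging.snapshot('side')['pixels']
cv2.imwrite('pics/b2.png',np.hstack([crop(T,120,165,110,110,400,400),crop(S,140,80,120,120,400,400)]))
E
```

```text
[0.53355665 0.17890027 0.08079657] 0.053532486612634864 29.990939497947693 [-0.00601549  0.02309455 -2.42959889] 5.95
```

View pics/b2.png

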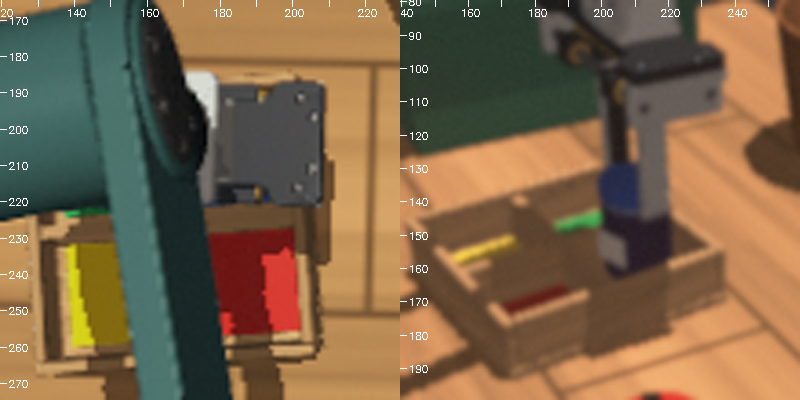

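The blue jar hangs inside its compartment at side pixel (209,160). I'll lower it until it touches.

Request:
carry_out:
  motion: "0 0 0.03 0 0 0 0.3; 0 0 0.02 0 0 0 0.3; 0 0 0.01 0 0 0 0.3; 0 0 0.01 0 0 0 0.3; 0 0 0 0 0 0 0.3; 0 0 0 0 0 0 0.3"

```text
time: 6.8
tool_pos: [0.5351, 0.1797, 0.07]
ee_rot: [3.141, 0.001, -3.141]
wrist_force: [-3.7, -1.9, 5.4]
width: 0.0531
finger_force: 30.0
```

Request:
carry_out:
  motion: "0 0 0.005 0 0 0 0.3; 0 0 0 0 0 0 0.3; 0 0 0 0 0 0 0.3"

```text
time: 7.18
tool_pos: [0.5352, 0.1797, 0.07]
ee_rot: [3.141, 0.002, -3.141]
wrist_force: [-3.9, -1.6, 8.6]
width: 0.0534
finger_force: 30.0
```

```bash
python3 av.py; python3 - <<'E'
from h import *
from bench import imaging
S=imaging.snapshot('side')['pixels']
cv2.imwrite('pics/b3.png',crop(S,160,110,90,75,800,600*10//9 if 0 else 600))
E
```

```text
[0.53521115 0.17969731 0.07001168] 0.05336619509854581 30.00686287879944 [-3.87195136 -1.62215823  8.61348211] 7.175
```

View pics/b3.png

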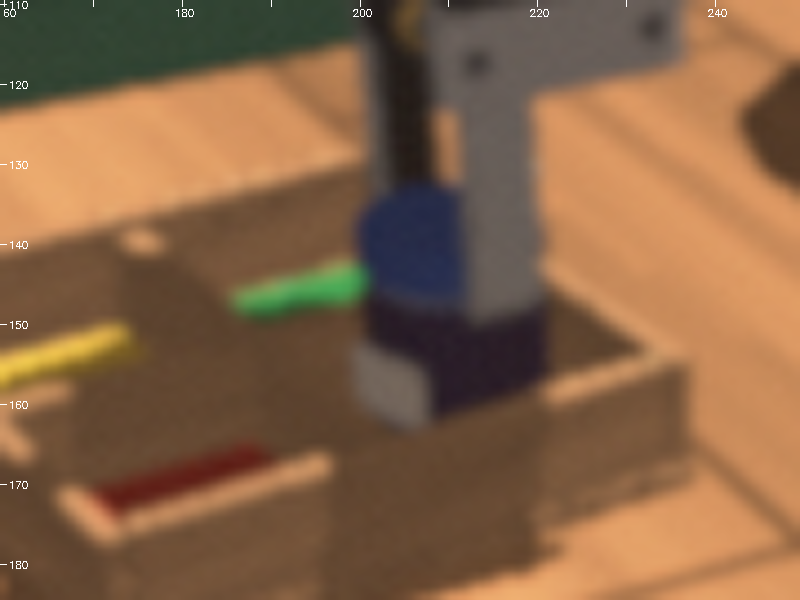

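Contact at TCP z=0.070 fits a crate floor of about 8 mm plus the mat, and the jar stands clear of the walls (205–220, 150). Releasing, then on to yellow.

Request:
carry_out:
  motion: "0 0 0 0 0 0 0.8; 0 0 0 0 0 0 0.8; 0 0 0 0 0 0 0.8; 0 0 -0.1 0 0 0 0.8; 0 0 -0.25 0 0 0 0.8; 0 0 -0.25 0 0 0 0.8; 0 0 0 0 0 0 0.8"

```text
time: 8.1
tool_pos: [0.5376, 0.1804, 0.1931]
ee_rot: [3.139, 0.011, -3.141]
wrist_force: [-0.4, 0.0, -0.2]
width: 0.0753
finger_force: 0.0
```

```bash
python3 av.py
```

```text
[0.53760308 0.18037641 0.19308018] 0.07531630132635925 0.0 [-0.42380525  0.04633168 -0.16184279] 8.1
```

Request:
carry_out:
  motion: "-0.021 -0.221 0 0 0 0 0.8; -0.021 -0.221 0 0 0 0 0.8; -0.021 -0.221 0 0 0 0 0.8; -0.021 -0.221 0 0 0 0 0.8; -0.021 -0.221 0 0 0 0 0.8; -0.021 -0.221 0 0 0 0 0.8; -0.021 -0.221 0 0 0 0 0.8; -0.021 -0.221 0 0 0 0 0.8; 0 0 0.2 0 0 0 0.8; 0 0 0.2 0 0 0 0.8; 0 0 0 0 0 0 0.8"

```text
time: 9.48
tool_pos: [0.565, -0.1727, 0.1015]
ee_rot: [3.137, -0.011, 3.142]
wrist_force: [-0.0, -0.5, 0.3]
width: 0.0749
finger_force: 0.0
```

```bash
python3 av.py; python3 - <<'E'
from h import *
from bench import imaging
T=imaging.snapshot('top')['pixels'];S=imaging.snapshot('side')['pixels']
cv2.imwrite('pics/y1.png',np.hstack([crop(T,120,165,110,110,400,400),crop(S,240,130,130,130,400,400)]))
E
```

```text
[ 0.56502343 -0.17266465  0.10149334] 0.07487640830282179 0.0 [-0.00959747 -0.46599515  0.26794966] 9.475
```

View pics/y1.png

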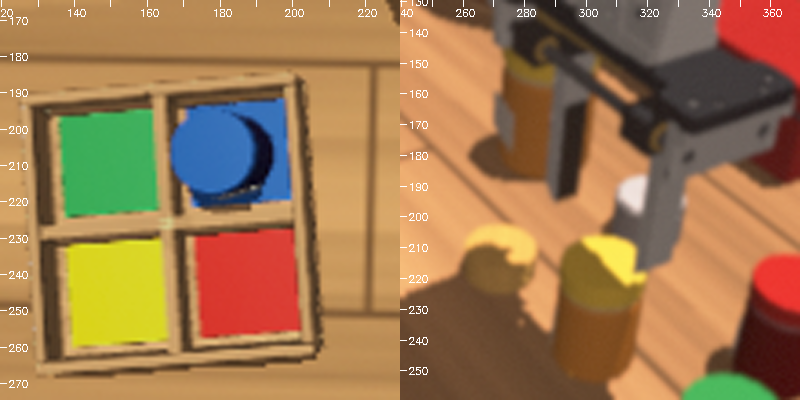

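Blue stands on its mat (top 178,206). The fingers straddle the yellow jar, tips at (292,195) and (320,217) around the lid at (305,215). Lowering and gripping, then carrying to the yellow mat.

Request:
carry_out:
  motion: "0 0 0.15 0 0 0 0.8; 0 0 0.09 0 0 0 0.8; 0 0 0 0 0 0 0.8; 0 0 0 0 0 0 0.3; 0 0 0 0 0 0 0.3; 0 0 0 0 0 0 0.3; 0 0 0 0 0 0 0.3; 0 0 0 0 0 0 0.3"

```text
time: 10.58
tool_pos: [0.5693, -0.1742, 0.0607]
ee_rot: [-3.141, 0.002, -3.141]
wrist_force: [-0.3, -0.0, 4.8]
width: 0.0537
finger_force: 30.0
```

```bash
python3 av.py; python3 -c "
from h import *
d=pickle.load(open('s0.pkl','rb'));print(atz(d['top'],(178,205.7),.091),atz(d['top'],(178,205.7),.086))"
```

```text
[ 0.56929119 -0.17419821  0.06073932] 0.05370319532751764 30.001492202281952 [-0.3378279  -0.04844323  4.75081555] 10.575
[0.53343718 0.17861783 0.091     ] [0.53359136 0.17973024 0.086     ]
```

Request:
carry_out:
  motion: "0 0 -0.1 0 0 0 0.3; 0 0 -0.25 0 0 0 0.3; 0 0 -0.3 0 0 0 0.3; 0.0736 0.2407 0 0 0 0 0.3; 0.0736 0.2407 0 0 0 0 0.3; 0.0736 0.2407 0 0 0 0 0.3; 0.0736 0.2407 0 0 0 0 0.3; 0.0736 0.2407 0 0 0 0 0.3; 0.0736 0.2407 0 0 0 0 0.3; 0.0736 0.2407 0 0 0 0 0.3; 0.0736 0.2407 0 0 0 0 0.3; 0.0736 0.2407 0 0 0 0 0.3"

```text
time: 12.08
tool_pos: [0.4344, 0.2604, 0.1879]
ee_rot: [-3.14, -0.003, -3.141]
wrist_force: [0.5, 1.0, -2.7]
width: 0.0534
finger_force: 30.0
```

Request:
carry_out:
  motion: "0 0 0 0 0 0 0.3; 0 0 0.15 0 0 0 0.3; 0 0 0.15 0 0 0 0.3; 0 0 0.15 0 0 0 0.3; 0 0 0.05 0 0 0 0.3; 0 0 0 0 0 0 0.3; 0 0 0 0 0 0 0.3"

```text
time: 12.95
tool_pos: [0.4369, 0.2595, 0.0909]
ee_rot: [3.141, 0.002, 3.142]
wrist_force: [0.8, 0.3, -3.3]
width: 0.0535
finger_force: 30.0
```

```bash
python3 av.py
```

```text
[0.43692899 0.25947937 0.09091262] 0.05346351673338936 29.999185502529144 [ 0.8140238   0.29438231 -3.25175776] 12.95
```

Request:
carry_out:
  motion: "0 0 0.04 0 0 0 0.3; 0 0 0.03 0 0 0 0.3; 0 0 0.01 0 0 0 0.3; 0 0 0.01 0 0 0 0.3; 0 0 0.01 0 0 0 0.3; 0 0 0 0 0 0 0.3; 0 0 0 0 0 0 0.3"

```text
time: 13.82
tool_pos: [0.4361, 0.2593, 0.0717]
ee_rot: [3.141, 0.001, -3.141]
wrist_force: [-4.1, -0.9, 6.2]
width: 0.053
finger_force: 30.0
```

Request:
carry_out:
  motion: "0 0 0 0 0 0 0.8; 0 0 0 0 0 0 0.8; 0 0 0 0 0 0 0.8; 0 0 -0.1 0 0 0 0.8; 0 0 -0.25 0 0 0 0.8; 0 0 -0.25 0 0 0 0.8; 0 0 0 0 0 0 0.8"

```text
time: 14.7
tool_pos: [0.4385, 0.2605, 0.1948]
ee_rot: [3.137, 0.009, -3.141]
wrist_force: [-0.6, 0.3, -0.5]
width: 0.075
finger_force: 0.0
```

Request:
carry_out:
  motion: "-0.0496 -0.2346 0 0 0 0 0.8; -0.0496 -0.2346 0 0 0 0 0.8; -0.0496 -0.2346 0 0 0 0 0.8; -0.0496 -0.2346 0 0 0 0 0.8; -0.0496 -0.2346 0 0 0 0 0.8; -0.0496 -0.2346 0 0 0 0 0.8; -0.0496 -0.2346 0 0 0 0 0.8; -0.0496 -0.2346 0 0 0 0 0.8; -0.0496 -0.2346 0 0 0 0 0.8; -0.0496 -0.2346 0 0 0 0 0.8; -0.0496 -0.2346 0 0 0 0 0.8; -0.0496 -0.2346 0 0 0 0 0.8"

```text
time: 16.2
tool_pos: [0.5548, -0.3049, 0.1874]
ee_rot: [3.14, -0.002, -3.141]
wrist_force: [0.9, 0.5, 0.6]
width: 0.0753
finger_force: 0.0
```

Request:
carry_out:
  motion: "0 0 0.2 0 0 0 0.8; 0 0 0.2 0 0 0 0.8; 0 0 0 0 0 0 0.8; 0 0 0 0 0 0 0.8"

```text
time: 16.7
tool_pos: [0.5555, -0.3038, 0.1101]
ee_rot: [-3.141, 0.001, -3.141]
wrist_force: [0.6, 0.5, 0.5]
width: 0.0751
finger_force: 0.0
```

```bash
python3 av.py; python3 - <<'E'
from h import *
from bench import imaging
T=imaging.snapshot('top')['pixels'];S=imaging.snapshot('side')['pixels']
cv2.imwrite('pics/g1.png',np.hstack([crop(T,120,165,110,110,400,400),crop(S,260,160,140,140,400,400)]))
E
```

```text
[ 0.55546372 -0.30381205  0.11012285] 0.07514646850030644 0.0 [0.57097923 0.49723584 0.5483238 ] 16.7
```

View pics/g1.png

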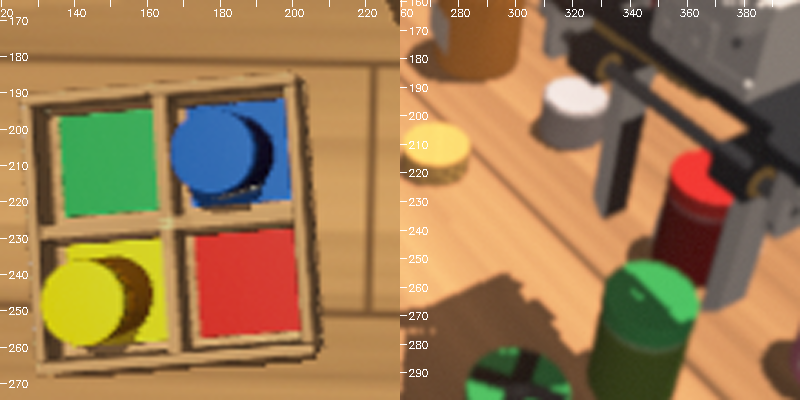

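Yellow stands on its mat (141,246). The fingers straddle the plain green jar at (347,265), clear of the taped one at (301,295). Lowering and gripping, then carrying to the green mat (.525,.267).

Request:
carry_out:
  motion: "0 0 0.15 0 0 0 0.8; 0 0 0.1 0 0 0 0.8; 0 0 0 0 0 0 0.8; 0 0 0 0 0 0 0.3; 0 0 0 0 0 0 0.3; 0 0 0 0 0 0 0.3; 0 0 0 0 0 0 0.3; 0 0 0 0 0 0 0.3"

```text
time: 17.8
tool_pos: [0.5558, -0.304, 0.0608]
ee_rot: [-3.14, 0.002, -3.141]
wrist_force: [-0.6, 1.0, 5.2]
width: 0.0537
finger_force: 30.0
```

Request:
carry_out:
  motion: "0 0 -0.1 0 0 0 0.3; 0 0 -0.25 0 0 0 0.3; 0 0 -0.3 0 0 0 0.3; 0 0 0 0 0 0 0.3"

```text
time: 18.3
tool_pos: [0.5576, -0.3054, 0.1973]
ee_rot: [-3.134, 0.011, -3.141]
wrist_force: [1.3, -0.6, -2.3]
width: 0.0534
finger_force: 30.0
```

Request:
carry_out:
  motion: "0.0125 0.238 0 0 0 0 0.3; 0.0125 0.238 0 0 0 0 0.3; 0.0125 0.238 0 0 0 0 0.3; 0.0125 0.238 0 0 0 0 0.3; 0.0125 0.238 0 0 0 0 0.3; 0.0125 0.238 0 0 0 0 0.3; 0.0125 0.238 0 0 0 0 0.3; 0.0125 0.238 0 0 0 0 0.3; 0.0125 0.238 0 0 0 0 0.3; 0.0125 0.238 0 0 0 0 0.3; 0.0125 0.238 0 0 0 0 0.3; 0.0125 0.238 0 0 0 0 0.3"

```text
time: 19.8
tool_pos: [0.5237, 0.2685, 0.1873]
ee_rot: [-3.14, -0.004, -3.141]
wrist_force: [0.4, -0.4, -1.8]
width: 0.0536
finger_force: 30.0
```

Request:
carry_out:
  motion: "0 0 0 0 0 0 0.3; 0 0 0 0 0 0 0.3; 0 0 0 0 0 0 0.3"

```text
time: 20.18
tool_pos: [0.5249, 0.2662, 0.1888]
ee_rot: [-3.141, -0.001, 3.14]
wrist_force: [0.2, -0.3, -2.5]
width: 0.0534
finger_force: 30.0
```

Request:
carry_out:
  motion: "0 0 0.15 0 0 0 0.3; 0 0 0.15 0 0 0 0.3; 0 0 0.15 0 0 0 0.3; 0 0 0.08 0 0 0 0.3; 0 0 0.03 0 0 0 0.3; 0 0 0.01 0 0 0 0.3; 0 0 0.01 0 0 0 0.3; 0 0 0.01 0 0 0 0.3; 0 0 0 0 0 0 0.3; 0 0 0 0 0 0 0.3"

```text
time: 21.42
tool_pos: [0.5251, 0.2676, 0.0718]
ee_rot: [3.141, 0.001, -3.141]
wrist_force: [-0.4, -0.6, -2.3]
width: 0.0539
finger_force: 30.0
```

Request:
carry_out:
  motion: "0 0 0.01 0 0 0 0.3; 0 0 0 0 0 0 0.3; 0 0 0 0 0 0 0.3"

```text
time: 21.8
tool_pos: [0.5253, 0.2677, 0.0718]
ee_rot: [3.141, 0.002, -3.141]
wrist_force: [-3.0, -1.5, 5.7]
width: 0.0534
finger_force: 30.0
```

Request:
carry_out:
  motion: "0 0 0 0 0 0 0.8; 0 0 0 0 0 0 0.8; 0 0 0 0 0 0 0.8; 0 0 -0.1 0 0 0 0.8; 0 0 -0.25 0 0 0 0.8; 0 0 -0.25 0 0 0 0.8; 0 0 0 0 0 0 0.8"

```text
time: 22.68
tool_pos: [0.5276, 0.2685, 0.1954]
ee_rot: [3.137, 0.01, -3.141]
wrist_force: [-0.3, -0.2, 0.2]
width: 0.0752
finger_force: 0.0
```

Request:
carry_out:
  motion: "-0.0614 -0.2335 0 0 0 0 0.8; -0.0614 -0.2335 0 0 0 0 0.8; -0.0614 -0.2335 0 0 0 0 0.8; -0.0614 -0.2335 0 0 0 0 0.8; -0.0614 -0.2335 0 0 0 0 0.8; -0.0614 -0.2335 0 0 0 0 0.8; -0.0614 -0.2335 0 0 0 0 0.8; -0.0614 -0.2335 0 0 0 0 0.8; -0.0614 -0.2335 0 0 0 0 0.8; -0.0614 -0.2335 0 0 0 0 0.8; -0.0614 -0.2335 0 0 0 0 0.8; 0 0 0 0 0 0 0.8"

```text
time: 24.18
tool_pos: [0.6593, -0.2496, 0.1857]
ee_rot: [3.14, -0.004, 3.137]
wrist_force: [-0.1, 0.1, -0.8]
width: 0.075
finger_force: 0.0
```

Request:
carry_out:
  motion: "0 0 0.2 0 0 0 0.8; 0 0 0.2 0 0 0 0.8; 0 0 0 0 0 0 0.8; 0 0 0 0 0 0 0.8"

```text
time: 24.68
tool_pos: [0.6607, -0.2455, 0.1106]
ee_rot: [-3.141, 0.001, -3.14]
wrist_force: [0.7, 0.4, 0.6]
width: 0.0753
finger_force: 0.0
```

```bash
python3 av.py; python3 - <<'E'
from h import *
from bench import imaging
T=imaging.snapshot('top')['pixels'];S=imaging.snapshot('side')['pixels']
cv2.imwrite('pics/r1.png',np.hstack([crop(T,120,165,110,110,400,400),crop(S,290,120,140,140,400,400)]))
E
```

```text
[ 0.66066258 -0.24554162  0.11062227] 0.07531410838965795 0.0 [0.67111106 0.41487852 0.57283808] 24.675
```

View pics/r1.png

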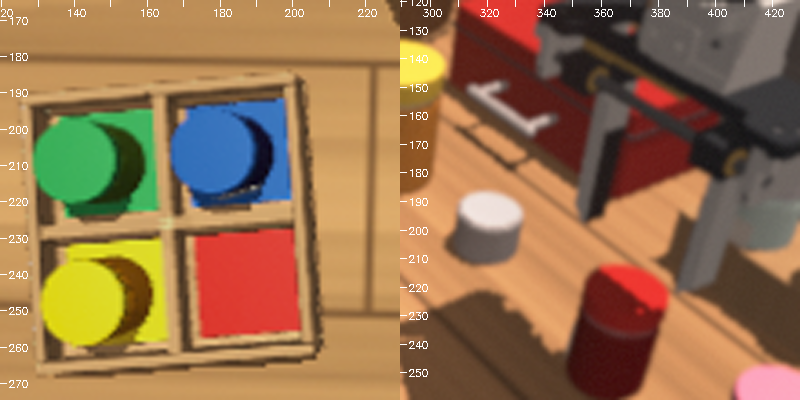

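Green is placed (139,208). The fingers straddle the plain red jar at (365,222). Gripping, then carrying to the red mat (.445,.168).

Request:
carry_out:
  motion: "0 0 0.15 0 0 0 0.8; 0 0 0.1 0 0 0 0.8; 0 0 0 0 0 0 0.8; 0 0 0 0 0 0 0.3; 0 0 0 0 0 0 0.3; 0 0 0 0 0 0 0.3; 0 0 0 0 0 0 0.3; 0 0 0 0 0 0 0.3; 0 0 -0.1 0 0 0 0.3; 0 0 -0.25 0 0 0 0.3; 0 0 -0.3 0 0 0 0.3; 0 0 0 0 0 0 0.3"

```text
time: 26.28
tool_pos: [0.6628, -0.2477, 0.1983]
ee_rot: [-3.135, 0.013, -3.141]
wrist_force: [-0.1, -1.7, -0.6]
width: 0.0535
finger_force: 30.0
```

Request:
carry_out:
  motion: "0.1075 0.207 0 0 0 0 0.3; 0.1075 0.207 0 0 0 0 0.3; 0.1075 0.207 0 0 0 0 0.3; 0.1075 0.207 0 0 0 0 0.3; 0.1075 0.207 0 0 0 0 0.3; 0.1075 0.207 0 0 0 0 0.3; 0.1075 0.207 0 0 0 0 0.3; 0.1075 0.207 0 0 0 0 0.3; 0.1075 0.207 0 0 0 0 0.3; 0.1075 0.207 0 0 0 0 0.3; 0 0 0 0 0 0 0.3; 0 0 0 0 0 0 0.3"

```text
time: 27.78
tool_pos: [0.4447, 0.1672, 0.1886]
ee_rot: [-3.14, -0.001, -3.141]
wrist_force: [0.2, -1.2, -1.0]
width: 0.0529
finger_force: 30.0
```

Request:
carry_out:
  motion: "0 0 0.15 0 0 0 0.3; 0 0 0.15 0 0 0 0.3; 0 0 0.15 0 0 0 0.3; 0 0 0.08 0 0 0 0.3; 0 0 0.03 0 0 0 0.3; 0 0 0.01 0 0 0 0.3; 0 0 0.01 0 0 0 0.3; 0 0 0.01 0 0 0 0.3; 0 0 0 0 0 0 0.3; 0 0 0 0 0 0 0.3"

```text
time: 29.02
tool_pos: [0.4454, 0.1679, 0.0719]
ee_rot: [3.141, 0.001, -3.141]
wrist_force: [0.1, -0.0, -0.8]
width: 0.0534
finger_force: 30.0
```

Request:
carry_out:
  motion: "0 0 0.01 0 0 0 0.3; 0 0 0 0 0 0 0.3; 0 0 0 0 0 0 0.3"

```text
time: 29.4
tool_pos: [0.4458, 0.168, 0.0719]
ee_rot: [3.141, 0.002, -3.141]
wrist_force: [-1.8, -0.5, 6.7]
width: 0.0539
finger_force: 30.0
```

Contact. I'll release, rise and back away for the final check.

Request:
carry_out:
  motion: "0 0 0 0 0 0 0.8; 0 0 0 0 0 0 0.8; 0 0 0 0 0 0 0.8; 0 0 -0.1 0 0 0 0.8; 0 0 -0.25 0 0 0 0.8; 0 0 -0.3 0 0 0 0.8; 0 -0.2 0 0 0 0 0.8; 0 -0.2 0 0 0 0 0.8; 0 -0.2 0 0 0 0 0.8; 0 -0.2 0 0 0 0 0.8; 0 -0.2 0 0 0 0 0.8; 0 -0.2 0 0 0 0 0.8"

```text
time: 30.9
tool_pos: [0.4449, -0.0735, 0.1992]
ee_rot: [3.141, -0.0, -3.141]
wrist_force: [0.6, -0.6, 0.4]
width: 0.0753
finger_force: 0.0
```

Request:
carry_out:
  motion: "0 0 0 0 0 0 0.8; 0 0 0 0 0 0 0.8; 0 0 0 0 0 0 0.8; 0 0 0 0 0 0 0.8"

```text
time: 31.4
tool_pos: [0.4452, -0.0713, 0.1995]
ee_rot: [3.141, 0.0, -3.14]
wrist_force: [-0.3, 0.2, -0.9]
width: 0.0752
finger_force: 0.0
```

```bash
python3 av.py; python3 - <<'E'
from h import *
from bench import imaging
T=imaging.snapshot('top')['pixels'];S=imaging.snapshot('side')['pixels']
cv2.imwrite('pics/f.png',np.hstack([crop(T,110,165,320,240 if 0 else 219,400,274,20),crop(S,120,100,260,178,400,274,20)]))
E
```

```text
[ 0.44519557 -0.07127046  0.1994911 ] 0.07522878074566154 0.0 [-0.28340097  0.22282346 -0.94808352] 31.4
```

View pics/f.png

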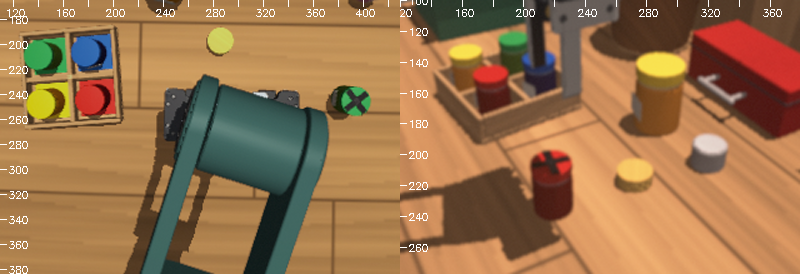

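All four good jars stand upright on their own mats (top view: green 140,208, blue 181,206, yellow 142,246, red 183,244). Both taped jars are still standing in their places, and the gripper touches nothing.

```bash
python3 -c "
from bench import robot
print(robot.close_job())"
```

```text
the job is handed in; nothing more can be done
None
```

The job is handed in: the four good jars stand upright on the mats of their own lid colour, set down gently, and the two taped jars were left where they stood (about 31 s of robot time).

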